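# Unclip the keeper and hold the kiln vent half open

## Task

Pull the steel keeper clip straight up off the rail on the kiln lid, against its sprung catch, and set it down (do not drop it) in the small wooden tray beside the kiln. Then slide the kiln's sprung vent shutter half open, never much beyond half, and finish while still holding it steady at half travel: do not let go, since it springs shut. Leave all the other pottery and tools where they are.

Things in the scene. Friction and masses are not known exactly. Their poses are not given: they have to be found in the camera images.
- kiln: Low bench kiln, fixed: 300 (x) x 280 (y) x 140 mm high, steel case, pale firebrick lid. Origin: centre of its underside on the table; the flat lid top is 140 mm above it. x points away from the robot at yaw 0, z up; turned by up to 0.35 rad. On the lid a 24 mm high, 10 mm wide steel rail runs along y (-70 to 100 mm) at x -80 mm, and a 12 mm high guide at x +80 mm.
- vent (a point): Centre of the round dark vent in the lid, 60 mm across, at kiln x 0, y -35 mm; hidden under the shutter plate when shut.
- half_pip (a point): The large brass pip on the far guide (kiln x +80 mm): the brass pointer on the shutter plate stands beside it at half travel; small pips 35 mm either side mark shut and fully open.
- catch_nose (a point): Brass round nose of the sprung catch at the keeper, 17 mm above the lid; it points to kiln +x and snaps over a ridge on the keeper's leg. Its dark housing, 28 mm high over the lid, stands at kiln x -137 to -113 mm, y 30 to 60 mm.
- keeper: Bare steel saddle clip, 0.13 to 0.21 kg, astride the rail between its two stops, at kiln x -80, y 45 mm, yaw as the kiln; it blocks the shutter. 30 (x) x 24 (y) x 74 mm high: legs 22 mm, bridge 12 mm, grip fin above. Origin between its feet, 2 mm above the lid; z up. Lifts straight up: peak 10 to 15 N in the first 10 mm, then free; clear of the rail after 30 mm. Can stand on its feet.
- keeper_fin (a point): Centre of the keeper's upright grip fin: 12 mm thick in x, 24 mm wide in y, from 34 to 74 mm above the keeper's origin (this point at 54 mm); same axes as the keeper.
- tray: Square-cornered open wooden tray, fixed to the table, 150 (x) x 130 (y) x 28 mm high, walls and floor 6 mm. Origin at the centre of its underside on the table. It stands to the left or to the right of the kiln.
- shutter (a joint): Shutter travel in m: 0 shut, 0.035 half, 0.070 fully open; opens towards kiln +y. A spring shuts it: 4 N at 0, 8.5 N at half, 13 N fully open. Dark steel plate 144 (x) x 100 (y) x 4 mm, its top 6 mm above the lid; at half its trailing (-y) edge lies over the vent's centre. Blocked after about 4 mm while the keeper is on.
- shutter_knob (a point): Centre of the upright wooden grip block on the shutter plate, 16 mm thick (kiln x) x 24 mm (kiln y) x 40 mm high, from 6 to 46 mm above the lid; this point is 26 mm above the lid, at kiln x 0, y -20 mm when shut; it moves with the shutter. Axes as the kiln.
- bowl: Bystander: round grey clay bowl, 120 mm across, 50 mm high, on the side opposite the tray. Origin under its centre.
- prop: Bystander: pale tubular kiln prop, 32 mm across, 50 mm high, standing on the kiln lid near its far left corner. Origin under its centre.
- vase: Bystander: grey clay vase, 112 mm across, 160 mm high, left of the kiln towards the back. Origin under its centre.
- mug: Bystander: pinkish biscuit-fired mug, 80 mm across, 90 mm high, right of the kiln towards the back. Origin under its centre.
- tile: Bystander: biscuit tile 90 x 90 x 12 mm, far left. Origin under its centre.
- brush: Bystander: brush lying far right. Origin under it.
- paddle: Bystander: wooden clay paddle, 220 mm long, lying at the right, beyond the tray or bowl there. Origin under it.
Things that resemble listed ones, but are neither listed nor needed, are in the scene too. Leave any green or purple look-alike of the keeper alone.

How it is judged:
By the outcome, as a careful person would: the job done as asked, in the order asked, and still so for the second after the job is handed in, while the arm keeps its last pose, push and grip.
It also fails if it takes over 54 s, if anything falls off the work surface, if the arm or the gripper's body presses on something with over 40 N, if the wrist force passes 120 N, or if a joint passes its speed limit or range.

## Robot

A 7-joint arm with a two-finger parallel gripper is mounted at the origin on the work surface. World frame = base frame: x ahead of the robot, y to its left, z up, the work surface at z = 0. Lengths are in m, angles in rad, forces in N, time in s.
With the tool pointing down it reaches from about 0.35 to 0.9 m from the base axis. Payload 8.1 kg.
Tool frame: the origin (TCP) lies at the centre of the arm's flange, where the gripper is bolted on; the fingertips stand 178 mm ahead of it and the grasp point (between the pads) lies 159 mm ahead of it; x points along the fingers, z is the direction in which the jaws open and shut, and the axes are right-handed (so a half turn about x gives the same grasp; the last joint's range is limited). The gripper opens to 92 mm and grips with 3 to 60 N. Pads are 19 mm wide; open, the fingers measure 130 mm over their backs; the gripper's body (75 mm by 190 mm) begins 47 mm behind the grasp point.
Start: joints at [1.242, 0.434, 0.025, 1.573, -0.012, 1.134, -0.075], TCP at [0.14, -0.609, 0.405] pointing down, gripper open.
Joint ranges: [-2.62, 2.62], [-0.44, 2.09], [-1.27, 1.32], [0.08, 2.57], [-1.32, 4.46], [0.12, 2], [-2.74, 2.74]. Speed limits (rad/s): [2.22, 2.22, 3.01, 3.01, 3.14, 3.14, 3.14].

## Interface

Orientations are given as a rotation vector (axis times angle).
In Python, from cell import arm, get_image, search_frame, pinpoint gives the robot as it stands.
- The arm moves only by the tool arm_command, never from a script. Its argument "motion" is a list of rows, each a list of 7 numbers: the finger opening in mm, from 0 to 91.8, then the shift along the tool's x, y, z in mm, then the turn, a rotation vector about the tool's x, y, z in degrees. In form: [[fingers, x, y, z, ax, ay, az], ...]. A call has 1 to 5 rows; each row shifts and turns the commanded pose from where the row before left it, along the tool's axes as they then stand; what a row does not reach is not made up. A row lasts 1/8 s, in which the tool goes at most 62.5 mm and 10.7 degrees, less where a joint would pass 70% of its speed; a pose out of reach is approached as far as the arm can. A call with a gripper value outside its range is refused whole. The fingers move at their own pace and stop on an object; "newtons" is the grip in N (left out, the last holds). Time passes only in rows, so rows that do not move let the fingers close. It gives the time, the measured TCP pose, the force and the opening at its end, in the units of the state.
- arm.observe(): the state, without advancing time (a new reading comes with each control period).
- get_image(name): name is "scene" or "top" or "wrist"; returns a dict with "frame" (384x512x3 uint8, red, green, blue), "range_z" (384x512 float32, m along the optical axis (not along the pixel's ray), 0 where there is no reading), "K" (3x3 intrinsics, pixels), "origin" and "rotation" of the camera in the world; the wrist camera has in their place "tool_from_camera" (4x4, takes a point from camera to tool coordinates, whose origin is the TCP and whose axes are the tool frame's). Camera axes: x right, y down, z forward; pixel columns grow to the right and rows downward; lengths in m; the calibration is good to about 2 mm. A picture is of the moment at which its call begins: read the wrist's pose just before it.
- arm.sign_off(): hands the job in, once; it reports no verdict.
Trained networks look in the newest picture that a camera, given by its name, has taken for a name from the list of things; names that differ only in an ending like _2 or _b are one class to them, and where a whole thing is asked for, a point or a joint stands for the part that bears it (a point fixed in the world has none). Each returns a list of dicts, best first, with "p" (0 to 1); they miss things now and then, are a little off and sometimes report something else, mostly with a low value. They report only what shows in the picture. A call takes as long as a camera call. They do not tell look-alikes from the thing itself.
- search_frame(camera, target): "point" ([x, y, z] in m, in world coordinates, good to about 4 mm: the middle of the surface that is visible of it).
- pinpoint(camera, target): "point" ([x, y, z] in m, in world coordinates, good to about 4 mm: a listed point, or the origin of a listed thing).
The state is a dict: "clock": time; "joints": joint angles; "dq": joint speeds; "joint_efforts": joint torques, N m; "position": TCP position; "ee_rot": TCP orientation; "force": force on the tool from outside, world axes, zero at the start; "ft_torque": the same for the moment, N m; "width": opening from 0.0 (shut) to 1.0 (fully open).
Only numpy, scipy, OpenCV 4.12 (cv2) and the standard library are available. Lean on these libraries where they do the work, as an engineer would, in place of code of your own. Each camera call takes 0.05 s, during which the arm holds its last target. There are 200 camera calls.

## Working session

There is one attempt and no reset: what is moved stays moved. The work goes in short steps, Python scripts to look and compute and a tool call to move; the robot and the scene stay as the last step left them, time stands still between calls to the robot, and variables do not carry over. Pictures are saved under pics/ and viewed, about 8 in all and at most 12, crops included, and the job is handed in when it is done.

Besides the shell and the picture viewer there is one more tool, called after "Request:" as name(argument=value, ...) on one line, values as JSON. arm_command: Moves the arm, as the interface text tells. Its arguments: {"type":"object","properties":{"motion":{"type":"array"},"newtons":{"type":"number"}},"required":["motion"]}

```bash
mkdir -p pics; ls
python3 - <<'E'
from cell import arm,get_image,search_frame,pinpoint
import cv2,numpy as np
s=arm.observe();print({k:np.round(v,3) for k,v in s.items()})
for c in ("scene","top"):
    im=get_image(c);cv2.imwrite(f"pics/{c}1.png",im["frame"][:,:,::-1])
    print(c,im["origin"],np.round(im["rotation"],3).tolist(),im["K"].tolist())
    for t in ("kiln","keeper","keeper_fin","tray","shutter_knob","half_pip","catch_nose","prop"):
        print(t,[(np.round(d["point"],3).tolist(),round(d["p"],2)) for d in pinpoint(c,t)][:4])
a=cv2.imread("pics/scene1.png");b=cv2.imread("pics/top1.png")
cv2.imwrite("pics/both.png",cv2.resize(np.vstack([a,b]),None,fx=.78,fy=.78))
E
```

```text
pics
{'clock': np.float64(0.0), 'joints': array([ 1.242,  0.435,  0.025,  1.574, -0.012,  1.134, -0.075]), 'dq': array([-0.   , -0.   , -0.   , -0.   ,  0.001, -0.001,  0.001]), 'joint_efforts': array([-0.0000e+00, -6.6787e+01,  9.8500e-01, -3.1446e+01, -6.0000e-02,
        4.3000e-02,  0.0000e+00]), 'position': array([ 0.14 , -0.609,  0.404]), 'ee_rot': array([ 1.042,  1.309, -1.041]), 'force': array([ 1.186, -0.72 , -0.987]), 'ft_torque': array([-0.004, -0.049,  0.022]), 'width': np.float64(1.0)}
scene [1.17549189 0.65343989 1.6614795 ] [-1.102, -2.611, 0.717] [[498.91537578509013, 0.0, 249.2994444184916], [0.0, 498.91537578509013, 193.0364162232361], [0.0, 0.0, 1.0]]
kiln [([0.569, 0.043, -0.002], 0.57)]
keeper [([0.334, 0.094, -0.002], 0.51), ([0.332, 0.181, -0.001], 0.48), ([0.48, 0.074, 0.136], 0.45)]
keeper_fin [([0.478, 0.075, 0.197], 0.6), ([0.331, 0.186, 0.057], 0.54), ([0.341, 0.012, 0.046], 0.47), ([0.333, 0.089, 0.052], 0.47)]
tray [([0.399, 0.331, -0.0], 0.74)]
shutter_knob [([0.561, 0.022, 0.167], 0.82)]
half_pip [([0.64, 0.066, 0.154], 0.59)]
catch_nose [([0.465, 0.076, 0.16], 0.98)]
prop [([0.658, 0.14, 0.144], 0.67)]
top [0.3470214  0.02473583 1.29299638] [-2.191, 2.124, -0.156] [[378.9862247059537, 0.0, 253.76244115038517], [0.0, 378.9862247059537, 191.0333767789662], [0.0, 0.0, 1.0]]
kiln [([0.564, 0.039, -0.002], 0.82), ([0.498, 0.546, 0.004], 0.31)]
keeper [([0.6, -0.509, -0.001], 0.59), ([0.328, 0.18, 0.001], 0.56), ([0.478, 0.072, 0.141], 0.51), ([0.335, 0.093, -0.001], 0.46)]
keeper_fin [([0.477, 0.076, 0.191], 0.68), ([0.336, 0.092, 0.053], 0.66), ([0.338, 0.009, 0.055], 0.65), ([0.329, 0.178, 0.059], 0.58)]
tray [([0.396, 0.331, 0.0], 0.92)]
shutter_knob [([0.563, 0.022, 0.167], 0.72), ([0.465, 0.07, 0.152], 0.54)]
half_pip [([0.643, 0.067, 0.155], 0.96), ([0.499, 0.549, 0.002], 0.34)]
catch_nose [([0.464, 0.073, 0.154], 0.61)]
prop [([0.662, 0.14, 0.138], 0.55)]
```

View pics/both.png

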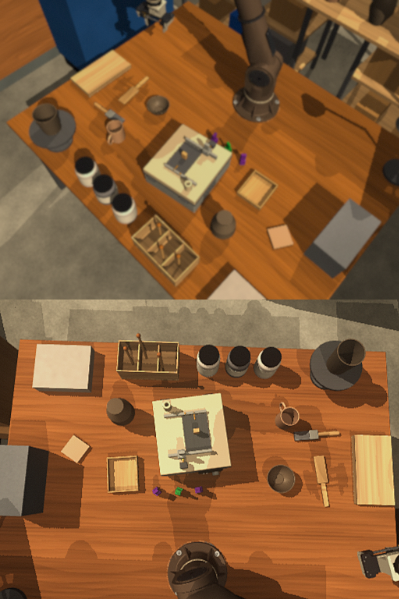

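```bash
cat > h.py <<'E'
import numpy as np,cv2
from scipy.spatial.transform import Rotation as R
from cell import arm,get_image,search_frame,pinpoint
def rot(r):
    r=np.asarray(r); return R.from_rotvec(r).as_matrix() if r.size==3 else r
def cloud(im,T=None):
    d=im["range_z"];K=im["K"];v,u=np.mgrid[:d.shape[0],:d.shape[1]]
    p=np.stack([(u-K[0,2])/K[0,0]*d,(v-K[1,2])/K[1,1]*d,d],-1)
    if T is not None: p=p@T[:3,:3].T+T[:3,3]; return p
    return p@rot(im["rotation"]).T+im["origin"]
def wrist():
    s=arm.observe();im=get_image("wrist");p=cloud(im,im["tool_from_camera"])
    return s,im,p@rot(s["ee_rot"]).T+s["position"]
E
python3 - <<'E'
from h import *
for c in ("top","scene"):
    im=get_image(c);P=cloud(im);d=im["range_z"]>0
    x,y,z=P[...,0],P[...,1],P[...,2]
    m=d&(abs(z-.14)<.006)&(abs(x-.566)<.25)&(abs(y-.04)<.25)
    n,l,st,_=cv2.connectedComponentsWithStats(m.astype(np.uint8))
    k=1+np.argmax(st[1:,4]);r=cv2.minAreaRect(P[l==k][:,:2].astype(np.float32)*1000);print(c,"lid",r,np.median(z[l==k]))
    m=d&(abs(z-.028)<.006)&(abs(x-.4)<.12)&(abs(y-.33)<.12)
    print("tray",cv2.minAreaRect(P[m][:,:2].astype(np.float32)*1000),np.median(z[m]))
    m=d&(z>.19)&(z<.24)&(abs(x-.478)<.04)&(abs(y-.075)<.04)
    print("fin",m.sum(),P[m].mean(0).round(4),P[m].min(0).round(3),P[m].max(0).round(3))
    m=d&(z>.17)&(z<.2)&(abs(x-.563)<.025)&(abs(y-.022)<.025)
    print("knob",m.sum(),P[m].mean(0).round(4),P[m].min(0).round(3),P[m].max(0).round(3))
s=arm.observe();print(rot(s["ee_rot"]).round(3))
E
```

```text
top lid ((562.026611328125, 44.418357849121094), (300.3848571777344, 280.051025390625), 9.167052268981934) 0.13960477233544588
tray ((396.6593017578125, 333.54840087890625), (149.8772430419922, 130.43621826171875), 5.794161319732666) 0.026874776329028238
fin 41 [0.4752 0.0757 0.2133] [0.469 0.065 0.197] [0.481 0.088 0.219]
knob 48 [0.5638 0.0241 0.1837] [0.556 0.013 0.171] [0.574 0.037 0.19 ]
scene lid ((567.1383056640625, 46.30119323730469), (303.6285705566406, 281.5588684082031), 8.903038024902344) 0.13966132931001563
tray ((401.7543029785156, 335.145751953125), (154.2515869140625, 130.12240600585938), 6.069967746734619) 0.02662692123094179
fin 45 [0.4826 0.0784 0.2083] [0.472 0.065 0.19 ] [0.489 0.091 0.225]
knob 44 [0.5716 0.0279 0.1817] [0.561 0.014 0.171] [0.58  0.039 0.191]
[[-0.     0.975  0.224]
 [ 0.     0.224 -0.975]
 [-1.    -0.    -0.   ]]
```

The top view (lower half) shows the kiln at about (192,434) and the tray on its left at (125,475). The green (179,491) and purple (156,491; 199,491) look-alikes stand on the table. The steel keeper is the one on the lid's rail, at about (183,462). The measured kiln centre and a yaw of about 9.1° predict the keeper at (0.478, 0.077), which matches. I'll raise and turn the tool, then look from near.

Request:
arm_command(motion=[[91.8,-12,0,0,-10.6,0,0],[91.8,-12,0,0,-10.6,0,0],[91.8,-12,0,0,-10.6,0,0],[91.8,-12,0,0,-10.6,0,0],[91.8,-12,0,0,-10.6,0,0]], newtons=40)

```text
clock: 1.62
position: [0.1399, -0.6091, 0.4652]
ee_rot: [0.325, 1.546, -0.325]
force: [0.2, 0.2, -0.3]
width: 1.001
```

Request:
arm_command(motion=[[91.8,-10,0,0,-10.6,0,0],[91.8,-10,0,0,-10.6,0,0],[91.8,0,0,0,-10.6,0,0],[91.8,0,0,0,-1.3,0,0],[91.8,0,48,34,0,0,0]])

```text
clock: 2.25
position: [0.1636, -0.5584, 0.4834]
ee_rot: [-0.116, 1.569, 0.116]
force: [1.2, -0.2, 0.7]
width: 0.998
```

Request:
arm_command(motion=[[91.8,0,48,34,0,0,0],[91.8,0,48,34,0,0,0],[91.8,0,48,34,0,0,0],[91.8,0,48,34,0,0,0],[91.8,0,48,34,0,0,0]])

```text
clock: 2.88
position: [0.2967, -0.2908, 0.4849]
ee_rot: [-0.121, 1.567, 0.12]
force: [1.1, -0.1, -0.1]
width: 1.001
```

Request:
arm_command(motion=[[91.8,0,48,34,0,0,0],[91.8,0,48,34,0,0,0],[91.8,0,48,34,0,0,0],[91.8,0,48,34,0,0,0],[91.8,0,48,34,0,0,0]])

```text
clock: 3.5
position: [0.4267, -0.0273, 0.4849]
ee_rot: [-0.12, 1.567, 0.119]
force: [1.2, -0.9, 0.0]
width: 1.001
```

Request:
arm_command(motion=[[91.8,0,48,34,0,0,0],[91.8,0,48,34,0,0,0],[91.8,0,0,0,0,0,0],[91.8,0,0,0,0,0,0]])

```text
clock: 4.0
position: [0.4784, 0.0764, 0.4843]
ee_rot: [-0.123, 1.568, 0.122]
force: [0.1, -0.5, -0.5]
width: 0.998
```

Run:
```python
from h import *
s,im,P=wrist();np.save("w1.npy",P)
print(rot(s["ee_rot"]).round(3).tolist(), im["tool_from_camera"].round(3).tolist())
cv2.imwrite("pics/w1.png",im["frame"][:,:,::-1])
d=im["range_z"]>0;x,y,z=P[...,0],P[...,1],P[...,2]
A=np.deg2rad(9.1);k=lambda m:(P[m][:,:2]-s["position"][:2])@np.array([[np.cos(A),-np.sin(A)],[np.sin(A),np.cos(A)]])*1000
for n,zz,c in (("fin",(.205,.23),s["position"][:2]),("knob",(.176,.2),(.568,.025))):
    m=d&(z>zz[0])&(z<zz[1])&(np.hypot(x-c[0],y-c[1])<.04)
    if m.any():
        q=k(m);print(n,m.sum(),"rel tool in kiln axes mm",q.min(0),q.max(0),np.median(q,0),"z",np.median(z[m]),cv2.minAreaRect(P[m][:,:2].astype(np.float32)*1000))
m=d&(z>.157)&(z<.17)&(np.hypot(x-.48,y-.08)<.15);q=P[m][:,:2]
print("rail", m.sum())
for t in ("keeper_fin","shutter_knob","half_pip","catch_nose"):
    print(t,[(np.round(e["point"],4).tolist(),round(e["p"],2)) for e in pinpoint("wrist",t)][:3])
```

```text
[[-0.001, -0.155, 0.988], [-0.0, 0.988, 0.155], [-1.0, -0.0, -0.001]] [[0.0, -0.29, 0.957, 0.02], [0.0, -0.957, -0.29, 0.078], [1.0, 0.001, -0.0, -0.0], [0.0, 0.0, 0.0, 1.0]]
fin 372 rel tool in kiln axes mm [ -7.57421239 -14.47327648] [2.99741693 9.29901071] [-2.26900738 -0.97860961] z 0.21572647722013763 ((476.5064697265625, 73.4948959350586), (10.552892684936523, 23.768102645874023), 8.963995933532715)
knob 280 rel tool in kiln axes mm [ 69.4322475  -78.64172732] [ 81.32657947 -55.55191479] [ 73.8744432  -64.99585406] z 0.18532322015458677 ((562.8546752929688, 21.997238159179688), (11.37574577331543, 23.60589027404785), 5.008675575256348)
rail 2000
keeper_fin [([0.3399, 0.0042, 0.0544], 0.87), ([0.3307, 0.0908, 0.0519], 0.81), ([0.4737, 0.071, 0.1971], 0.79)]
shutter_knob [([0.5671, 0.0228, 0.1675], 0.72), ([0.6617, 0.1386, 0.139], 0.16)]
half_pip [([0.4619, 0.0746, 0.1599], 0.38)]
catch_nose [([0.4773, 0.0737, 0.1962], 0.6), ([0.4612, 0.0752, 0.1598], 0.57)]
```

View pics/w1.png

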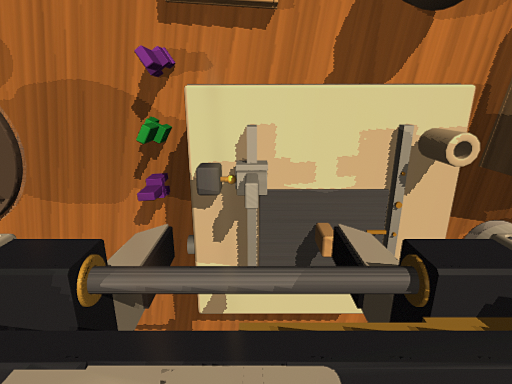

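The wrist picture shows the bare steel keeper on the rail at (252,178), with the catch housing at (208,178) and its brass nose at (230,180). The purple (155,60; 154,187) and green (153,130) look-alikes stand on the table, so the target is confirmed. The fin centre lies 2.3 mm back and 2.6 mm to the right of the tool, so I'll correct for that and descend 128 mm.

Request:
arm_command(motion=[[60,0,-2.5,-2.3,0,0,0],[60,40,0,0,0,0,0],[60,40,0,0,0,0,0],[60,30,0,0,0,0,0],[60,18,0,0,0,0,0]])

```text
clock: 4.88
position: [0.4761, 0.0728, 0.3553]
ee_rot: [-0.123, 1.569, 0.123]
force: [0.5, -0.3, 0.4]
width: 0.654
```

Request:
arm_command(motion=[[60,0,0,0,0,0,0],[20,0,0,0,0,0,0],[8,0,0,0,0,0,0],[8,0,0,0,0,0,0],[8,0,0,0,0,0,0]], newtons=50)

```text
clock: 5.5
position: [0.4766, 0.0737, 0.357]
ee_rot: [-0.124, 1.567, 0.124]
force: [0.2, 0.0, -0.1]
width: 0.264
```

Request:
arm_command(motion=[[5,0,0,0,0,0,0],[5,0,0,0,0,0,0],[5,0,0,0,0,0,0]])

```text
clock: 5.88
position: [0.4767, 0.0737, 0.3568]
ee_rot: [-0.124, 1.567, 0.124]
force: [0.6, -0.5, 1.2]
width: 0.128
```

Request:
arm_command(motion=[[5,0,0,0,0,0,0],[5,-3,0,0,0,0,0],[5,-3,0,0,0,0,0],[5,-3,0,0,0,0,0],[5,-3,0,0,0,0,0]])

```text
clock: 6.5
position: [0.4768, 0.0737, 0.369]
ee_rot: [-0.124, 1.567, 0.124]
force: [1.4, 0.3, -1.1]
width: 0.124
```

Request:
arm_command(motion=[[5,-6,0,0,0,0,0],[5,-8,0,0,0,0,0],[5,-15,0,0,0,0,0],[5,-15,0,0,0,0,0],[5,0,0,0,0,0,0]])

```text
clock: 7.12
position: [0.4768, 0.074, 0.4142]
ee_rot: [-0.124, 1.565, 0.123]
force: [0.3, 0.3, -1.5]
width: 0.129
```

Request:
arm_command(motion=[[5,0,45,-6,0,0,0],[5,0,45,-6,0,0,0],[5,0,45,-6,0,0,0],[5,0,45,-6,0,0,0],[5,0,45,-6,0,0,0]])

```text
clock: 7.75
position: [0.4111, 0.2922, 0.4124]
ee_rot: [-0.124, 1.568, 0.123]
force: [-0.4, 1.3, -1.3]
width: 0.127
```

Request:
arm_command(motion=[[5,0,43,-7,0,0,0],[5,0,0,0,3,0,0],[5,0,0,0,0,0,0],[5,0,0,0,0,0,0]])

```text
clock: 8.25
position: [0.3983, 0.3319, 0.4124]
ee_rot: [-0.083, 1.569, 0.082]
force: [-0.2, 0.2, -2.2]
width: 0.125
```

Run:
```python
from h import *
s,im,P=wrist();print(s["position"].round(4),s["force"].round(2),s["width"])
cv2.imwrite("pics/w2.png",im["frame"][:,:,::-1])
d=im["range_z"]>0;x,y,z=P[...,0],P[...,1],P[...,2]
for c in ("wrist","scene"):
    if c=="scene": get_image(c)
    for t in ("tray","keeper","keeper_fin"):
        print(c,t,[(np.round(e["point"],4).tolist(),round(e["p"],2)) for e in pinpoint(c,t)][:3])
m=d&(abs(z-.028)<.005)&(np.hypot(x-.398,y-.333)<.12)
print("tray",m.sum(),cv2.minAreaRect(P[m][:,:2].astype(np.float32)*1000))
m=d&(z<.02)&(z>.002)&(np.hypot(x-.398,y-.333)<.06);print("floor",np.median(z[m]))
m=d&(z>.12)&(z<.30)&(np.hypot(x-s["position"][0],y-s["position"][1])<.03)
print("held",m.sum(),P[m].min(0).round(3),P[m].max(0).round(3))
```

```text
[0.3983 0.3319 0.4124] [-0.23  0.25 -2.25] 0.12535592954397912
wrist tray [([0.3935, 0.3288, 0.0003], 0.59)]
wrist keeper [([0.3988, 0.3337, 0.1958], 0.57)]
wrist keeper_fin [([0.394, 0.3269, 0.2518], 0.89)]
scene tray [([0.396, 0.332, -0.0025], 0.71)]
scene keeper [([0.3386, 0.0095, 0.006], 0.62), ([0.3311, 0.0903, 0.0035], 0.59), ([0.3283, 0.184, -0.0044], 0.39)]
scene keeper_fin [([0.3346, 0.0892, 0.0538], 0.65), ([0.3284, 0.1808, 0.0576], 0.49), ([0.3407, 0.0104, 0.0492], 0.46)]
tray 2030 ((397.5111083984375, 331.04876708984375), (150.10121154785156, 130.23886108398438), 5.57381010055542)
floor 0.005974773973547787
held 3838 [0.375 0.319 0.198] [0.419 0.345 0.3  ]
```

View pics/w2.png

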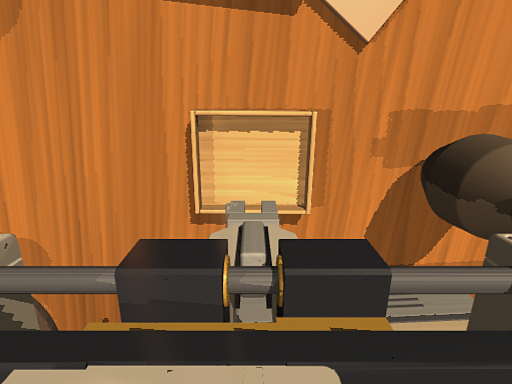

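The wrist picture shows the keeper in the jaws at (250,215), upright over the tray (192–316, 112–213), with the vase well clear at (480,185). Its feet are at z ≈ 0.198 and the tray floor is at 0.006, so I need about 191 mm down.

Request:
arm_command(motion=[[5,45,0,0,0,0,0],[5,45,0,0,0,0,0],[5,45,0,0,0,0,0],[5,35,0,0,0,0,0],[5,14,0,0,0,0,0]])

```text
clock: 9.28
position: [0.3977, 0.332, 0.227]
ee_rot: [-0.084, 1.571, 0.082]
force: [0.0, -0.7, -1.2]
width: 0.128
```

Request:
arm_command(motion=[[5,3,0,0,0,0,0],[5,2,0,0,0,0,0],[5,1,0,0,0,0,0],[5,1,0,0,0,0,0],[5,0,0,0,0,0,0]])

```text
clock: 9.9
position: [0.3981, 0.3325, 0.222]
ee_rot: [-0.082, 1.569, 0.083]
force: [0.0, -0.3, -2.0]
width: 0.126
```

Request:
arm_command(motion=[[5,1,0,0,0,0,0],[5,1,0,0,0,0,0],[5,0,0,0,0,0,0]])

```text
clock: 10.28
position: [0.3979, 0.3327, 0.2208]
ee_rot: [-0.083, 1.568, 0.082]
force: [-2.6, -4.0, 14.0]
width: 0.129
```

The feet are on the floor (14 N up). I'll ease back slightly, open, and rise.

Request:
arm_command(motion=[[5,-0.5,0,0,0,0,0],[16,0,0,0,0,0,0],[26,0,0,0,0,0,0],[45,0,0,0,0,0,0],[45,0,0,0,0,0,0]])

```text
clock: 10.9
position: [0.398, 0.3326, 0.2201]
ee_rot: [-0.083, 1.569, 0.083]
force: [0.4, 0.0, 0.2]
width: 0.445
```

Request:
arm_command(motion=[[45,-20,0,0,0,0,0],[45,-50,0,0,0,0,0],[45,-60,0,0,0,0,0],[45,-60,0,0,0,0,0],[45,-50,0,0,-3,0,0]])

```text
clock: 11.52
position: [0.3976, 0.3326, 0.4627]
ee_rot: [-0.124, 1.566, 0.125]
force: [0.8, 1.3, -0.2]
width: 0.489
```

Run:
```python
from h import *
s,im,P=wrist();print(s["position"].round(4),s["force"].round(2),s["width"])
d=im["range_z"]>0;x,y,z=P[...,0],P[...,1],P[...,2]
a=im["frame"][:,:,::-1]
t=get_image("top");Q=cloud(t);X,Y,Z=Q[...,0],Q[...,1],Q[...,2]
b=cv2.resize(t["frame"][180:290,110:330,::-1],(512,256))
cv2.imwrite("pics/c3.png",np.vstack([a,b])[:600])
for n,PP in (("w",P),("t",Q)):
    m=(PP[...,2]>.06)&(PP[...,2]<.1)&(np.hypot(PP[...,0]-.398,PP[...,1]-.333)<.05)
    print(n,m.sum(),PP[m].min(0).round(3),PP[m].max(0).round(3))
```

```text
[0.3976 0.3326 0.4627] [ 0.8   1.3  -0.24] 0.4891131357120001
w 203 [0.39  0.32  0.061] [0.404 0.344 0.083]
t 34 [0.39  0.322 0.061] [0.403 0.345 0.082]
```

View pics/c3.png

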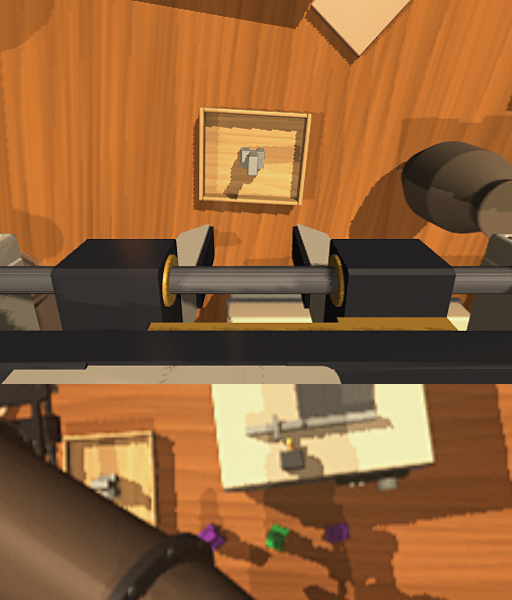

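The keeper stands upright at about the tray's middle in the wrist view (252,158). Its fin top is at z 0.082, as expected for standing on the floor. The three look-alikes haven't moved. Next is the shutter knob.

Request:
arm_command(motion=[[60,0,-56,19.5,0,0,0],[60,0,-56,19.5,0,0,0],[60,0,-56,19.5,0,0,0],[60,0,-56,19.5,0,0,0],[60,0,-56,19.5,0,0,0]])

```text
clock: 12.25
position: [0.5387, 0.0693, 0.4596]
ee_rot: [-0.124, 1.568, 0.123]
force: [0.9, -0.2, 0.0]
width: 0.652
```

Request:
arm_command(motion=[[60,0,-54,19.5,0,0,0],[60,0,0,0,0,0,0],[60,0,0,0,0,0,0]])

```text
clock: 12.62
position: [0.5657, 0.0214, 0.4595]
ee_rot: [-0.123, 1.568, 0.124]
force: [0.0, 0.4, 0.4]
width: 0.654
```

Run:
```python
from h import *
s,im,P=wrist();Rm=rot(s["ee_rot"]);print(s["position"].round(4),np.rad2deg(np.arctan2(Rm[1,2],Rm[0,2])))
cv2.imwrite("pics/w4.png",im["frame"][:,:,::-1])
d=im["range_z"]>0;x,y,z=P[...,0],P[...,1],P[...,2]
m=d&(z>.174)&(z<.195)&(np.hypot(x-.566,y-.022)<.03)
T=(P[m]-s["position"])@Rm*1000
print("knob tool mm",m.sum(),T.min(0),T.max(0),"top z",np.percentile(z[m],90))
top=m&(z>.182);print(cv2.minAreaRect(P[top][:,:2].astype(np.float32)*1000))
m=d&(abs(z-.14)<.004)&(abs(x-.566)<.25)&(abs(y-.04)<.25);print("lid z",np.median(z[m]))
m=d&(abs(z-.152)<.004)&(np.abs((P-s["position"])@Rm*[0,0,1]).sum(-1)>.0)
for t in ("half_pip","shutter_knob"):print(t,[(np.round(e["point"],4).tolist(),round(e["p"],2)) for e in pinpoint("wrist",t)][:3])
```

```text
[0.5657 0.0214 0.4595] 9.02430367575879
knob tool mm 499 [271.17391177 -12.24316566  -7.46248397] [284.95725376  12.25031911   7.82569979] top z 0.18650741858494788
((565.4286499023438, 21.52344512939453), (15.274985313415527, 24.46742057800293), 9.56161117553711)
lid z 0.1399391303883652
half_pip [([0.6423, 0.0687, 0.1564], 0.69)]
shutter_knob [([0.5679, 0.022, 0.1688], 0.57)]
```

View pics/w4.png

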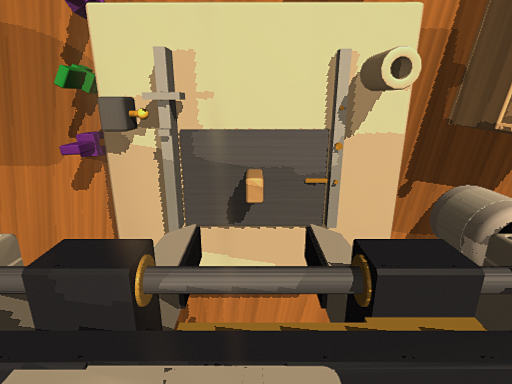

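The picture shows the knob at (255,185), midway between the jaws. The plate is shut: its pointer at (316,181) stands at the small pip (334,182), and the large half pip is at (338,147). I'll descend 130 mm, so the tips stay 5 mm above the plate.

Request:
arm_command(motion=[[50,45,0,0,0,0,0],[50,40,0,0,0,0,0],[50,30,0,0,0,0,0],[50,15,0,0,0,0,0],[50,0,0,0,0,0,0]])

```text
clock: 13.4
position: [0.5657, 0.0216, 0.3299]
ee_rot: [-0.125, 1.568, 0.125]
force: [0.1, -0.1, 0.2]
width: 0.547
```

Request:
arm_command(motion=[[20,0,0,0,0,0,0],[10,0,0,0,0,0,0],[8,0,0,0,0,0,0],[8,0,0,0,0,0,0],[8,0,0,0,0,0,0]], newtons=50)

```text
clock: 14.02
position: [0.5665, 0.0211, 0.3306]
ee_rot: [-0.124, 1.566, 0.124]
force: [3.3, -0.3, 0.8]
width: 0.171
```

Request:
arm_command(motion=[[8,0,0,0,0,0,0],[8,0,0,0,0,0,0],[8,0,3,0,0,0,0],[8,0,3,0,0,0,0],[8,0,4,0,0,0,0]])

```text
clock: 14.65
position: [0.5651, 0.0298, 0.3306]
ee_rot: [-0.124, 1.566, 0.121]
force: [4.7, -4.2, 3.3]
width: 0.17
```

Request:
arm_command(motion=[[8,0,5,0,0,0,0],[8,0,6,0,0,0,0],[8,0,6,0,0,0,0],[8,0,5,0,0,0,0],[8,0,0,0,0,0,0]])

```text
clock: 15.28
position: [0.5617, 0.0513, 0.3306]
ee_rot: [-0.125, 1.566, 0.121]
force: [6.2, -7.5, 4.8]
width: 0.173
```

Run:
```python
from h import *
s,im,P=wrist();Rm=rot(s["ee_rot"]);print(s["position"].round(4),s["force"].round(1),s["width"])
print("travel along kiln y from grasp mm",(s["position"]-[.5661,.0213,.33])@[-.157,.9876,0]*1000)
cv2.imwrite("pics/w5.png",im["frame"][:,:,::-1])
```

```text
[0.5617 0.0513 0.3306] [ 6.2 -7.5  4.8] 0.1726934955216709
travel along kiln y from grasp mm 30.27553468697877
```

View pics/w5.png

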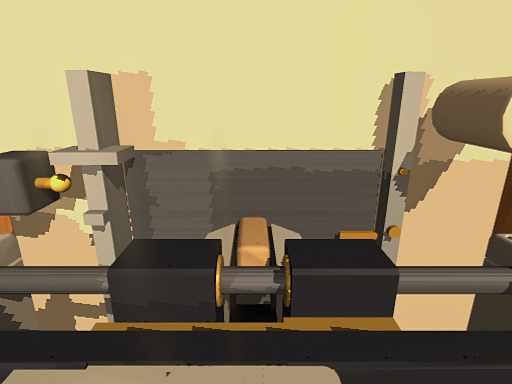

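The pointer at (357,236) is just short of the large pip at (394,231). I'll go on about 4.5 mm, then measure both from the range image.

Request:
arm_command(motion=[[8,0,2.5,0,0,0,0],[8,0,2,0,0,0,0],[8,0,0,0,0,0,0],[8,0,0,0,0,0,0]])

```text
clock: 15.82
position: [0.5611, 0.0551, 0.3306]
ee_rot: [-0.124, 1.566, 0.12]
force: [5.4, -6.8, 4.4]
width: 0.173
```

Run:
```python
from h import *
s,im,P=wrist();Rm=rot(s["ee_rot"]);print(s["position"].round(4),s["force"].round(1),s["width"])
print("travel mm",(s["position"]-[.5661,.0213,.33])@[-.157,.9876,0]*1000)
f=im["frame"];hsv=cv2.cvtColor(f,cv2.COLOR_RGB2HSV)
m=(hsv[...,1]>150)&(hsv[...,0]>12)&(hsv[...,0]<28)&(hsv[...,2]>90)
m[:150]=0;m[245:]=0;m[:,:325]=0;m[:,430:]=0
n,l,st,c=cv2.connectedComponentsWithStats(m.astype(np.uint8))
A=np.deg2rad(9.05);Y=P@[-np.sin(A),np.cos(A),0]*1000;X=P@[np.cos(A),np.sin(A),0]*1000
for i in range(1,n):
    q=l==i
    if st[i,4]>8: print(c[i].round(1),st[i],"kx",np.median(X[q]).round(1),"ky",Y[q].min().round(1),np.median(Y[q]).round(1),Y[q].max().round(1),"z",np.median(P[q][:,2]).round(4))
# plate leading edge and knob, kiln frame via keeper: kiln y of knob shut
m=(abs(P[...,2]-.146)<.002)&(abs(X-np.median(X[180:200,200:300]))<40)
print("plate leading ky",np.percentile(Y[m],99.5))
C=np.array([.5658,.0219,0])@[-np.sin(A),np.cos(A),0]*1000;print("shut knob ky",C,"kiln origin ky",C+20)
cv2.imwrite("pics/w6.png",cv2.resize(f[140:260,300:440,::-1],None,fx=4,fy=4))
```

```text
[0.5611 0.0551 0.3306] [ 5.4 -6.8  4.4] 0.17317833517815917
travel mm 34.20914321340545
[402.2 178.7] [399 176   7   7  40] kx 642.3 ky 0.6 2.5 4.3 z 0.1548
[358.  234.5] [339 231  39   8 302] kx 624.3 ky -35.9 -32.9 43.9 z 0.1487
[393.3 237.5] [388 231  12  13 120] kx 642.3 ky -35.7 -31.9 -28.9 z 0.1547
plate leading ky 16.352868109908194
shut knob ky -67.37088452566513 kiln origin ky -47.37088452566513
```

View pics/w6.png

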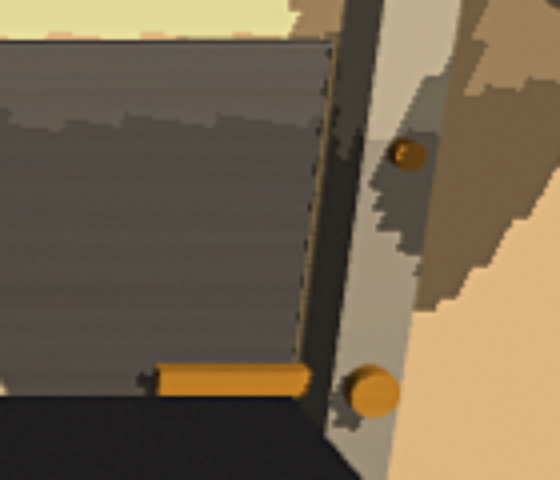

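The crop shows the pointer tip (310,380) beside the large pip (373,391). Measured along kiln y, the pointer is at -32.9 mm and the pip at about -32.2 mm, and arm travel is 34.2 mm. I'll nudge 0.7 mm and hold.

Request:
arm_command(motion=[[8,0,0.7,0,0,0,0],[8,0,0,0,0,0,0],[8,0,0,0,0,0,0],[8,0,0,0,0,0,0],[8,0,0,0,0,0,0]])

```text
clock: 16.5
position: [0.561, 0.0557, 0.3306]
ee_rot: [-0.124, 1.566, 0.12]
force: [6.0, -7.2, 4.4]
width: 0.17
```

Run:
```python
from h import *
def chk():
    s,im,P=wrist()
    hsv=cv2.cvtColor(im["frame"],cv2.COLOR_RGB2HSV);A=np.deg2rad(9.05);Y=P@[-np.sin(A),np.cos(A),0]*1000
    m=(hsv[...,1]>150)&(hsv[...,0]>12)&(hsv[...,0]<28)&(hsv[...,2]>90)
    m[:150]=0;m[245:]=0
    a=m.copy();a[:,:335]=0;a[:,380:]=0;b=m.copy();b[:215]=0;b[:,:386]=0;b[:,410:]=0
    print(round(float(s["clock"]),2),"travel",((s["position"]-[.5661,.0213,.33])@[-.157,.9876,0]*1000).round(2),"pointer",np.median(Y[a]).round(1),"pip",np.median(Y[b]).round(1),s["force"].round(1),round(float(s["width"]),3))
for _ in range(4): chk()
Q=cloud(get_image("top"));m=(Q[...,2]>.06)&(Q[...,2]<.1)&(np.hypot(Q[...,0]-.398,Q[...,1]-.333)<.05)
print("keeper fin",m.sum(),Q[m].mean(0).round(3) if m.any() else None)
```

```text
16.5 travel 34.79 pointer -32.3 pip -31.9 [ 6.  -7.2  4.4] 0.17
16.55 travel 34.78 pointer -32.3 pip -32.0 [ 5.5 -7.5  4.5] 0.169
16.6 travel 34.81 pointer -32.3 pip -32.0 [ 5.4 -7.3  4.3] 0.173
16.65 travel 34.83 pointer -32.3 pip -32.1 [ 5.6 -7.2  4.5] 0.174
keeper fin 35 [0.396 0.333 0.077]
```

The shutter is steady at half, and the keeper is still standing in the tray, so I'm handing in.

```bash
python3 -c "
from cell import arm
print(arm.sign_off())"
```

```text
the job is handed in; nothing more can be done
None
```

The job is handed in at about 16.7 s of the 54 s allowed, with the keeper in the tray and the shutter held at half. The arm still grips the knob with the 50 N grip setting.

- **Keeper:** I pulled the steel keeper straight up off the rail and lowered it into the tray. I let go only once its feet touched the floor, at 14 N. The last top view still has it standing at (0.396, 0.333), about the middle of the tray.
- **Shutter:** My last four readings were steady. The pointer was within 0.4 mm of the half pip, and arm travel was 34.8 mm against the 35 mm target. It never went beyond half.
- **Forces:** There was a steady sideways force of about 5 N and an upward force of about 4 N on the knob grip. Both are well inside the limits.
- **Other items:** The three green and purple look-alikes were where they started when I looked after placing the keeper. I did not measure the other pottery and tools again at the end, but no unexpected contact force showed up in the readings at the end of each move.

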